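# Snug up the dice tray clamp with fingertip strokes

### The job

The dice tray's clamp on the gaming shelf is loose: tighten its thumbscrew, clockwise seen from above, fully home until it comes up against its stop. Push the wings round with a fingertip, stroke after stroke, from the open front side; do not take the thumbscrew between the fingers, and leave the die, cup, knight and pebble where they are.

Things in the scene. Friction and masses are not known exactly. Their poses are not given: they have to be found in the camera images.
- riser: Fixed white-faced riser with black C clamp and dice tray. Origin on the table under the thumbscrew's axis; x points from the tray to the riser's back, z up. In mm: lower board x -15 to 200, y +-200, top z 60; clamp arm under the screw x -34 to 18, y +-23, top z 84; tray x -184 to -34, y +-100, floor z 19, rim z 55, walls 4.
- upper_edge (a point): Middle of the top front edge of the riser's fixed upper board: 22 mm behind the thumbscrew's axis, 136 mm above the table; axes as the riser's. The board is 10 mm thick, reaches 178 mm back and 200 mm to either side. The wings pass under it (6 mm gap) on the rear part of their turn; a finger from above cannot follow there.
- thumbscrew (a joint): Turn of the thumbscrew about its fixed vertical axis, rad: grows clockwise from above (tightening); 0 backed off, 6.283 tight on a hard stop; starts at 0.6 to 2.4. Friction about 0.04 N m (1 to 2 N at a wing); stays where left, does not rise or sink. At 0, 3.142 and 6.283 the wings lie along the riser's x, one pointing straight out over the tray.
- screw_top (a point): On the steel thumbscrew's axis, level with the wing tops, 120 mm above the table; turns with it: x runs along the wings, z up. Two opposite flat upright wings, each 6 to 38 mm from the axis, 8 mm thick, from 93 to 120 mm above the table; between them a low round hub, 26 mm across at its foot, narrowing to a dome at 102 mm.
- die: Neon pink acrylic die, 22 mm, lying loose in the tray; origin at the centre of its underside. Bystander.
- cup: Stainless steel shot-glass dice cup, 48 mm across the rim, 58 mm tall, on the shelf beside the tray; origin at the centre of its underside. Bystander.
- knight: Painted lead knight miniature, 47 mm tall on a 30 mm round base, on the shelf beside the tray; origin at the centre of its underside. Bystander.
- pebble: Smooth flat river pebble, 36 mm across, 14 mm high, on the shelf beside the tray; origin at the centre of its underside. Bystander.

How it is judged:
By the outcome, as a careful person would: the job done as asked, in the order asked, and still so for the second after the job is handed in, with the robot touching nothing.
It also fails if it takes over 59 s, if anything falls off the work surface, if the arm or the gripper's body presses on something with over 40 N, if the wrist force passes 120 N, or if a joint passes its speed limit or range.

### The arm

A 6-joint arm with a two-finger parallel gripper is mounted at the origin on the work surface. World frame = base frame: x ahead of the robot, y to its left, z up, the work surface at z = 0. Lengths are in mm, angles in rad, forces in N, time in s.
With the tool pointing down it reaches from about 325 to 1000 mm from the base axis. Payload 5.1 kg.
Tool frame: the origin (TCP) lies on the mounting face of the last link; the fingertips stand 173 mm ahead of it and the grasp point (between the pads) lies 155 mm ahead of it; z points along the fingers, y is the line along which they close (so a half turn about z gives the same grasp; the last joint's range is limited). The gripper opens to 85 mm and grips with 20 to 120 N. Pads are 22 mm wide; open, the fingers measure 114 mm over their backs; the gripper's body (76 mm by 85 mm) begins 54 mm behind the grasp point. The pads swing forward as they close: fully open they stand 13 mm farther back than shut.
Start: joints at [-1.378, 0.124, 1.65, -0, 1.367, -0.083], TCP at [176.974, -625.433, 404.722] pointing down, gripper open.
Joint ranges: [-2.61, 2.61], [-1.02, 2.33], [0.03, 2.71], [-1.35, 4.49], [0.32, 2.68], [-2.91, 2.91]. Speed limits (rad/s): [2.57, 2.57, 3.14, 3.14, 3.14, 3.14].

### API

Orientations are given as a rotation vector (axis times angle).
In Python, from bench import * gives the robot as it stands. The module is installed in compiled form; this text tells all that it offers.
- The arm moves only by the shell command python3 -m crank 'ROWS' [FORCE]. ROWS is JSON, a list of rows, each an object of numbers: "ax", "ay", "az": the turn, a rotation vector about the tool's x, y, z each as a share of 0.5 rad, from -1 to 1; "dx", "dy", "dz": the shift along the tool's x, y, z each as a share of 10 cm, from -1 to 1; "hand": the opening, from -1 (shut) to 1 (fully open). A call has 1 to 12 rows; each row is the pose to reach, as a shift and turn from the pose commanded when the call began, along the tool's axes at that moment; what a row does not reach only later rows make up. A row lasts 1/8 s, in which the tool goes at most 62.5 mm and 10.7 degrees, less where a joint would pass 70% of its speed; a pose out of reach is approached as far as the arm can. A call with a number of a shift or a turn outside -1 to 1 is refused whole. A call with a gripper value outside its range is refused whole. The fingers move at their own pace and stop on an object; FORCE is the grip in N (left out, the last holds). Time passes only in rows, so rows that repeat a pose let the fingers close. It gives the time, the measured TCP pose, the force, the opening and the grip force at its end, in the units of the state.
- get_obs(): the state, without advancing time (a new reading comes with each control period).
- grab_frame(name): name is "side" or "top" or "wrist"; returns a dict with "frame" (400x640x3 uint8, red, green, blue), "fx", "fy", "cx", "cy" (pixels), "distortion" ([k1, k2, p1, p2, k3] as OpenCV has them; the pictures are not rectified), "R" (3x3) and "t" (3): a world point X has camera coordinates R X + t. Camera axes: x right, y down, z forward; pixel columns grow to the right and rows downward; lengths in mm; the calibration is good to about 2 mm. A picture is of the moment at which its call begins. There is no depth.
- hand_in(): hands the job in; it is judged then, once.
The state is a dict: "t": time; "joints": joint angles; "dq": joint speeds; "joint_efforts": joint torques, N m; "eef_pos": TCP position; "tcp_rot": TCP orientation; "ft_force": force on the tool from outside, world axes, zero at the start; "ft_torque": the same for the moment, N m; "grip_width": finger opening in mm; "finger_force": force on a finger pad.
Only numpy, scipy, OpenCV 4.12 (cv2) and the standard library are available. Lean on these libraries where they do the work, as an engineer would, in place of code of your own. Each camera call takes 0.05 s, during which the arm holds its last target. There are 200 camera calls.

## Working session

There is one attempt and no reset: what is moved stays moved. The work goes in short steps, Python scripts to look and compute and a shell command to move; the robot and the scene stay as the last step left them, time stands still between calls to the robot, and variables do not carry over. Pictures are saved under pics/ and viewed, at most 10 in all, crops included, and the job is handed in when it is done.

```bash
mkdir -p pics; python3 - <<'E'
from bench import *
import cv2,pickle
o=get_obs();print(o)
for n in("side","top"):
    f=grab_frame(n);pickle.dump(f,open(n+".pkl","wb"));cv2.imwrite(f"pics/{n}0.png",f["frame"][:,:,::-1]);print(n,f["R"],f["t"],f["fx"],f["distortion"])
E
```

```text
{'t': 0.0, 'joints': array([-1.37758188e+00,  1.24487389e-01,  1.65165981e+00, -2.02976835e-05,
        1.36752787e+00, -8.26486223e-02]), 'dq': array([-0.00146159, -0.00075937, -0.00067265, -0.00192417, -0.00083504,
        0.00115032]), 'joint_efforts': array([-8.70411586e-04, -4.23609245e+01, -3.65456057e+01, -1.11048048e-04,
        6.96688643e-03,  1.67847253e-05]), 'eef_pos': array([ 176.9363159 , -625.19195735,  403.4725096 ]), 'tcp_rot': array([-3.10969614e+00, -4.31672663e-01,  2.11773747e-04]), 'ft_force': array([ 0.47613859,  0.07395428, -0.20757912]), 'ft_torque': array([ 0.0259777 ,  0.05438259, -0.00371073]), 'finger_force': 0.0, 'grip_width': 85.24697754874853}
side [[ 0.96936181 -0.24550334 -0.00811133]
 [-0.13446402 -0.5027132  -0.85393141]
 [ 0.20556534  0.82885918 -0.52032235]] [-480.80832888  196.57560421  786.46597066] 452.12097883535426 [0.00871762 0.         0.         0.         0.        ]
top [[ 0.02181574 -0.99937987  0.02763972]
 [-0.98283542 -0.02650393 -0.18257076]
 [ 0.1831901  -0.02318238 -0.98280413]] [ 20.03724493 511.4619221  824.44756292] 399.2329057162535 [-0.02385829  0.          0.          0.          0.        ]
```

View pics/side0.png

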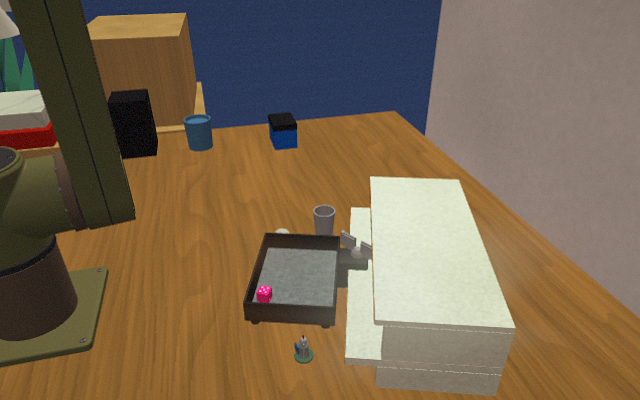

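View pics/top0.png

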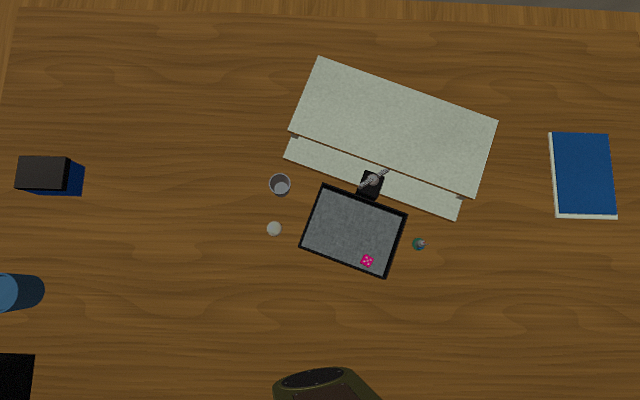

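The side view shows the tray, the pink die at (264,294), the cup at (324,220) and the wings at (355,243). The top view has the screw at about (371,180), the upper board's front corners at (289,131) and (475,198), the die at (367,260), the cup at (280,184), the pebble at (274,228) and the knight at (419,243).

```bash
cat > h.py <<'E'
import numpy as np,cv2,pickle
def K(f): return np.array([[f["fx"],0,f["cx"]],[0,f["fy"],f["cy"]],[0,0,1.]])
def bp(f,uv,z):
    n=cv2.undistortPoints(np.array([[uv]],float),K(f),np.array(f["distortion"]))[0,0]
    R=np.array(f["R"]);t=np.array(f["t"]);c=-R.T@t;d=R.T@np.array([n[0],n[1],1]);return c+d*(z-c[2])/d[2]
def pj(f,X):
    return cv2.projectPoints(np.array(X,float).reshape(-1,3),cv2.Rodrigues(np.array(f["R"]))[0],np.array(f["t"],float),K(f),np.array(f["distortion"]))[0][:,0]
E
python3 - <<'E'
from h import *
np.set_printoptions(precision=1,suppress=True)
f=pickle.load(open("top.pkl","rb"));s=pickle.load(open("side.pkl","rb"))
a=bp(f,(289,131),136);b=bp(f,(475,198),136)
m=(a+b)/2;d=(b-a)/np.linalg.norm(b-a);xr=np.array([-d[1],d[0],0]);print(a,b,np.linalg.norm(b-a),m,"xr",xr,np.degrees(np.arctan2(xr[1],xr[0])))
ax=m-22*xr;print("axis",ax, "direct",bp(f,(371,180),110))
print("pj",pj(f,ax+[0,0,-34]),pj(s,ax+[0,0,-34]))
for n,p,z in(("die",(367,260),30),("cup",(280,184),30),("peb",(274,228),8),("kn",(419,243),20)):
    print(n,bp(f,p,z))
c=f["frame"][140:220,320:430];cv2.imwrite("pics/tc.png",cv2.resize(c,None,fx=7,fy=7,interpolation=2)[:,:,::-1])
c=s["frame"][205:285,310:410];cv2.imwrite("pics/sc.png",cv2.resize(c,None,fx=7,fy=7,interpolation=2)[:,:,::-1])
E
```

```text
[637.   94.9 136. ] [ 509.4 -278.7  136. ] 394.8109981111705 [573.2 -91.9 136. ] xr [ 0.9 -0.3  0. ] -18.86447705387794
axis [552.4 -84.8 136. ] direct [546.5 -75.2 110. ]
pj [[375.  178.3]] [[358.2 248.4]]
die [387.1 -78.9  30. ]
cup [551.2 116.4  30. ]
peb [454.5 127.6   8. ]
kn [ 427.6 -196.7   20. ]
```

View pics/tc.png

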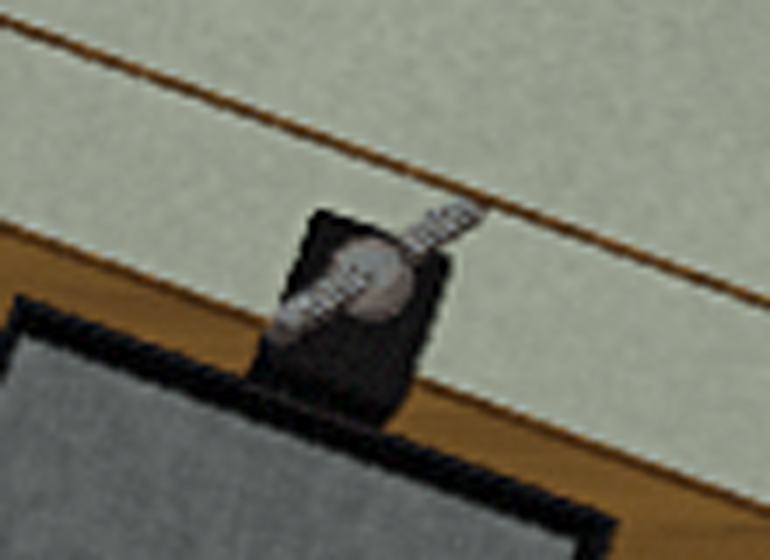

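View pics/sc.png

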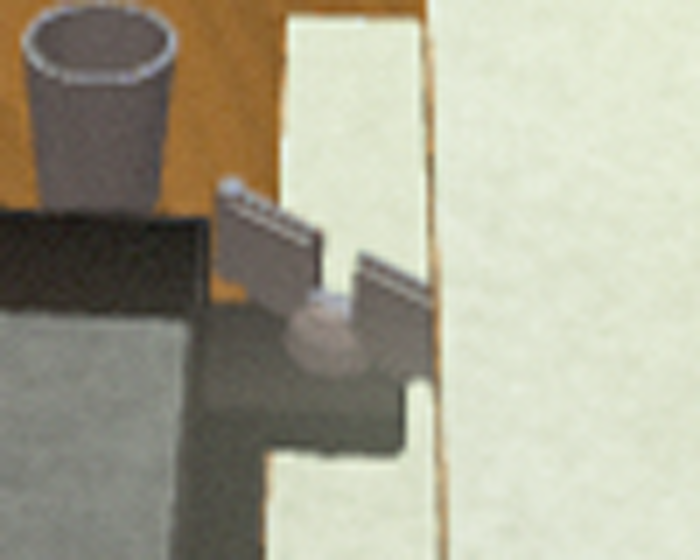

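The top crop shows the front-left wing tip at px (360.3,186.4), the hub at (373.3,180) and the rear wing tip at the board edge, near (389,169). The side crop shows the hub at about (356.4,252.5).

```bash
python3 - <<'E'
from h import *
from scipy.spatial.transform import Rotation as Ro
np.set_printoptions(precision=3,suppress=True)
f=pickle.load(open("top.pkl","rb"));s=pickle.load(open("side.pkl","rb"))
print("hub top",bp(f,(373.3,180),98),"side",bp(s,(356.4,252.5),98))
print("tip",bp(f,(360.3,186.4),120),"side tip",bp(s,(310+225/7,205+185/7),120),"rear",bp(f,(389.3,169.3),120))
# tray rim front/near edge: inner-top corners & lower board corners from top
a=bp(f,(320+18/7,140+298/7),55);b=bp(f,(320+615/7,140+520/7),55);d=(b-a);print("tray",a,b,np.linalg.norm(d),np.degrees(np.arctan2(d[0],-d[1])),(a+b)/2)
R=Ro.from_rotvec([-3.10969614e+00,-4.31672663e-01,2.1e-4]).as_matrix();print(R)
E
```

```text
hub top [549.594 -81.908  98.   ] side [547.557 -89.932  98.   ]
tip [530.146 -51.832 120.   ] side tip [532.765 -53.606 120.   ] rear [ 567.543 -111.109  120.   ]
tray [551.231  22.089  55.   ] [ 486.075 -164.001   55.   ] 197.16723225394378 -19.296761218014108 [518.653 -70.956  55.   ]
[[ 0.962  0.272 -0.   ]
 [ 0.272 -0.962  0.002]
 [ 0.    -0.002 -1.   ]]
```

Wing angle is about 0.67 rad, with the axis near (550.5,-83) and riser yaw -19.1°. All the checks agree within a few mm. Next I go above the tray with the fingers shut.

```bash
for i in 1 2 3 4; do :; done
python3 -m crank '[{"dx":0.47,"dy":-0.43,"hand":-1},{"dx":0.94,"dy":-0.86,"hand":-1},{"dx":0.94,"dy":-0.86,"hand":-1}]' 20
python3 -m crank '[{"dx":0.47,"dy":-0.43,"hand":-1},{"dx":0.94,"dy":-0.86,"hand":-1},{"dx":0.94,"dy":-0.86,"hand":-1}]'
python3 -m crank '[{"dx":0.47,"dy":-0.43,"hand":-1},{"dx":0.94,"dy":-0.86,"hand":-1},{"dx":0.94,"dy":-0.86,"hand":-1}]'
python3 -m crank '[{"dx":0.47,"dy":-0.43,"hand":-1},{"dx":0.94,"dy":-0.86,"hand":-1},{"dx":0.94,"dy":-0.86,"hand":-1},{"dx":0.94,"dy":-0.86,"hand":-1}]'
python3 -m crank '[{"dx":0.4,"dy":-0.4,"az":0.33,"hand":-1},{"dx":0.7,"dy":-0.7,"az":0.66,"hand":-1},{"dx":0.7,"dy":-0.7,"az":1,"hand":-1},{"dx":0.7,"dy":-0.7,"az":1,"hand":-1}]'
python3 -m crank '[{"az":0.22,"hand":-1},{"az":0.22,"hand":-1},{"az":0.22,"hand":-1}]'
```

```text
validation failed for argument at $[0]...
validation failed for argument at $[0]...
validation failed for argument at $[0]...
validation failed for argument at $[0]...
validation failed for argument at $[0]...
validation failed for argument at $[0]...
```

```bash
python3 -m crank '[{"ax":0,"ay":0,"az":0,"dx":0.47,"dy":-0.43,"dz":0,"hand":-1},{"ax":0,"ay":0,"az":0,"dx":0.94,"dy":-0.86,"dz":0,"hand":-1},{"ax":0,"ay":0,"az":0,"dx":0.94,"dy":-0.86,"dz":0,"hand":-1}]' 20
```

```text
t: 0.48
eef_pos: [245.6, -514.3, 403.9]
tcp_rot: [-3.109, -0.437, -0.0]
ft_force: [-0.5, -0.6, 0.1]
grip_width: 32.5
finger_force: 0.0
```

```bash

python3 -m crank '[{"ax":0,"ay":0,"az":0,"dx":0.47,"dy":-0.43,"dz":0,"hand":-1},{"ax":0,"ay":0,"az":0,"dx":0.94,"dy":-0.86,"dz":0,"hand":-1},{"ax":0,"ay":0,"az":0,"dx":0.94,"dy":-0.86,"dz":0,"hand":-1}]'
python3 -m crank '[{"ax":0,"ay":0,"az":0,"dx":0.47,"dy":-0.43,"dz":0,"hand":-1},{"ax":0,"ay":0,"az":0,"dx":0.94,"dy":-0.86,"dz":0,"hand":-1},{"ax":0,"ay":0,"az":0,"dx":0.94,"dy":-0.86,"dz":0,"hand":-1}]'
python3 -m crank '[{"ax":0,"ay":0,"az":0,"dx":0.47,"dy":-0.43,"dz":0,"hand":-1},{"ax":0,"ay":0,"az":0,"dx":0.94,"dy":-0.86,"dz":0,"hand":-1},{"ax":0,"ay":0,"az":0,"dx":0.94,"dy":-0.86,"dz":0,"hand":-1}]'
python3 -m crank '[{"ax":0,"ay":0,"az":0.33,"dx":0.4,"dy":-0.4,"dz":0,"hand":-1},{"ax":0,"ay":0,"az":0.66,"dx":0.8,"dy":-0.75,"dz":0,"hand":-1},{"ax":0,"ay":0,"az":1,"dx":0.8,"dy":-0.75,"dz":0,"hand":-1},{"ax":0,"ay":0,"az":1,"dx":0.8,"dy":-0.75,"dz":0,"hand":-1}]'
python3 -m crank '[{"ax":0,"ay":0,"az":0.22,"dx":0,"dy":0,"dz":0,"hand":-1},{"ax":0,"ay":0,"az":0.22,"dx":0,"dy":0,"dz":0,"hand":-1},{"ax":0,"ay":0,"az":0.22,"dx":0,"dy":0,"dz":0,"hand":-1}]'
cat >> h.py <<'E'
AX=np.array([550.5,-83.]);YAW=np.radians(-19.1)
U=-np.array([np.cos(YAW),np.sin(YAW)]);V=np.array([-np.sin(YAW),np.cos(YAW)])
def where(o):
    p=o["eef_pos"];d=p[:2]-AX;return d@U,d@V,p[2]-173
E
python3 - <<'E'
from h import *
from bench import *
from scipy.spatial.transform import Rotation as Ro
o=get_obs();print(o["t"],where(o),o["grip_width"],o["joints"]);print(Ro.from_rotvec(o["tcp_rot"]).as_matrix().round(3))
f=grab_frame("wrist");pickle.dump(f,open("w.pkl","wb"));cv2.imwrite("pics/w0.png",f["frame"][:,:,::-1])
print(pj(f,[[*AX,120],[*AX,102]]+[[*(AX+22*-U),136]]))
E
```

```text
t: 0.85
eef_pos: [312.3, -406.6, 404.5]
tcp_rot: [-3.111, -0.438, -0.0]
ft_force: [-0.0, -1.0, -0.3]
grip_width: 0.2
finger_force: 0.0
t: 1.23
eef_pos: [379.2, -298.8, 404.7]
tcp_rot: [3.111, 0.438, 0.0]
ft_force: [-0.5, -0.3, -0.2]
grip_width: 0.1
finger_force: 0.0
t: 1.6
eef_pos: [446.4, -190.8, 404.7]
tcp_rot: [3.111, 0.438, -0.0]
ft_force: [0.3, -0.7, -0.4]
grip_width: 0.2
finger_force: 0.0
t: 2.1
eef_pos: [501.9, -99.5, 404.4]
tcp_rot: [3.121, -0.35, -0.001]
ft_force: [-0.1, -0.2, 0.9]
grip_width: 0.1
finger_force: 0.0
t: 2.48
eef_pos: [501.4, -99.2, 404.7]
tcp_rot: [3.098, -0.521, -0.0]
ft_force: [-0.5, 0.5, 0.5]
grip_width: -0.2
finger_force: 0.0
2.475 (np.float64(41.06938569962181), np.float64(-31.336822679060493), np.float64(231.6828848202573)) -0.17099715834369822 [-3.00268165e-01 -1.88599884e-01  1.95507108e+00 -2.23567613e-04
  1.37515757e+00  1.60388700e+00]
[[ 0.945 -0.327 -0.   ]
 [-0.327 -0.945 -0.   ]
 [-0.     0.    -1.   ]]
[[280.610037   143.72324169]
 [283.12083572 141.09629728]
 [277.00774749 115.88567314]]
```

View pics/w0.png

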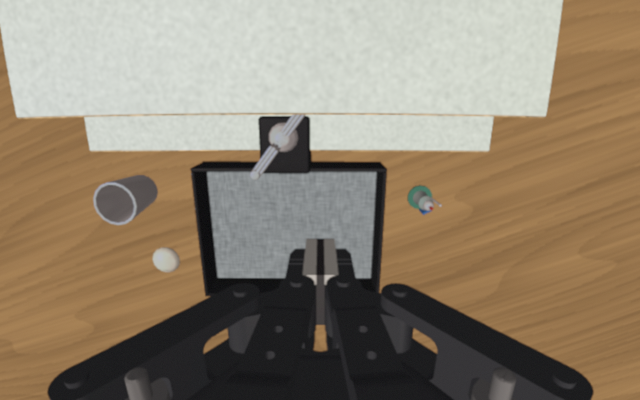

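The wrist view confirms the layout: hub at (284,137), front-left wing tip at (255,175), board edge at row 114. The axis guess is right within about 3 mm. The closed fingertips are at (320,240). Next I plan the stroke waypoints.

```bash
sed -i 's/AX=np.array.*;YAW/AX=np.array([551.5,-83.5]);YAW/' h.py; cat > sim.py <<'E'
from h import *
from scipy.optimize import brentq
def phi(c,hx,hy,p0):
    # smallest phi>=p0 with rectangle clear of (ahead-side) wing slab 6..38, +-4
    g=np.array([[c[0]+a*hx,c[1]+b*hy] for a in np.linspace(-1,1,23) for b in np.linspace(-1,1,23)])
    p=p0
    while p<p0+2:
        d=np.array([np.cos(p),np.sin(p)]);r=g@d;t=g@np.array([-d[1],d[0]])
        if not np.any((r>6)&(r<38)&(abs(t)<4)):return p
        p+=.01
    return 9
def run(pts,p,hx=11,hy=14.5,n=10):
    pts=np.array(pts,float);out=[]
    for a,b in zip(pts[:-1],pts[1:]):
        for k in range(1,n+1):p=phi(a+(b-a)*k/n,hx,hy,p)
        out.append(round(p,2))
    return out
if __name__=="__main__":
    for hx,hy in((11,14.5),(9,9)):
        print(run([(40,-14),(38,-2),(33,10),(25,20),(15,28),(7,32),(2,34),(-2,34)],.62,hx,hy))
        print(run([(3,-44),(8,-40),(20,-35),(29,-26),(34,-14),(38,-2),(33,10),(25,20),(15,28),(7,32),(2,34),(-2,34)],-.9,hx,hy))
    o=where(__import__("bench").get_obs());print(o)
E
python3 sim.py
```

```text
[0.62, 0.97, 1.3, 1.58, 2.03, 2.2, 2.34]
[-0.8, -0.47, -0.2, 0.2, 0.57, 0.97, 1.3, 1.58, 2.03, 2.2, 2.34]
[0.62, 0.81, 1.19, 1.52, 1.84, 2.0, 2.14]
[-0.9, -0.65, -0.35, -0.02, 0.38, 0.81, 1.19, 1.52, 1.84, 2.0, 2.14]
(np.float64(42.230065217088324), np.float64(-30.93142398789466), np.float64(231.70585806015657))
```

```bash

python3 -m crank '[{"ax":0,"ay":0,"az":0,"dx":0.02,"dy":-0.17,"dz":0.5,"hand":-1},{"ax":0,"ay":0,"az":0,"dx":0.02,"dy":-0.17,"dz":1,"hand":-1},{"ax":0,"ay":0,"az":0,"dx":0.02,"dy":-0.17,"dz":1,"hand":-1}]'
python3 -m crank '[{"ax":0,"ay":0,"az":0,"dx":0,"dy":0,"dz":0.25,"hand":-1},{"ax":0,"ay":0,"az":0,"dx":0,"dy":0,"dz":0.25,"hand":-1},{"ax":0,"ay":0,"az":0,"dx":0,"dy":0,"dz":0.25,"hand":-1}]'
python3 - <<'E'
from h import *
from bench import *
o=get_obs();print(where(o))
E
```

```text
t: 2.9
eef_pos: [507.3, -82.3, 300.2]
tcp_rot: [-3.097, 0.521, 0.015]
ft_force: [0.2, -0.7, 0.7]
grip_width: -0.2
finger_force: 0.0
t: 3.28
eef_pos: [509.9, -83.1, 282.1]
tcp_rot: [3.098, -0.522, 0.005]
ft_force: [-0.1, -0.5, 0.6]
grip_width: -0.0
finger_force: 0.0
(np.float64(39.47964264923157), np.float64(-13.199776423448931), np.float64(109.09079723369194))
```

```bash

python3 -m crank '[{"ax":0,"ay":0,"az":0,"dx":0.02,"dy":-0.12,"dz":0,"hand":-1},{"ax":0,"ay":0,"az":0,"dx":0.05,"dy":-0.18,"dz":0,"hand":-1},{"ax":0,"ay":0,"az":0,"dx":0.07,"dy":-0.24,"dz":0,"hand":-1},{"ax":0,"ay":0,"az":0,"dx":0.11,"dy":-0.29,"dz":0,"hand":-1},{"ax":0,"ay":0,"az":0,"dx":0.15,"dy":-0.34,"dz":0,"hand":-1},{"ax":0,"ay":0,"az":0,"dx":0.2,"dy":-0.38,"dz":0,"hand":-1},{"ax":0,"ay":0,"az":0,"dx":0.25,"dy":-0.42,"dz":0,"hand":-1},{"ax":0,"ay":0,"az":0,"dx":0.33,"dy":-0.46,"dz":0,"hand":-1},{"ax":0,"ay":0,"az":0,"dx":0.38,"dy":-0.48,"dz":0,"hand":-1},{"ax":0,"ay":0,"az":0,"dx":0.42,"dy":-0.48,"dz":0,"hand":-1},{"ax":0,"ay":0,"az":0,"dx":0.42,"dy":-0.48,"dz":0,"hand":-1}]'
python3 - <<'E'
from h import *
from bench import *
o=get_obs();print(where(o))
f=grab_frame("top")["frame"][140:220,320:430];g=grab_frame("side")["frame"][205:285,310:410]
r=lambda c:cv2.resize(c,(400,300),interpolation=2)
cv2.imwrite("pics/a1.png",np.hstack([r(f),r(g)])[:,:,::-1])
E
```

```text
t: 4.65
eef_pos: [564.9, -51.2, 279.8]
tcp_rot: [-3.098, 0.523, -0.001]
ft_force: [0.2, 0.5, 0.3]
grip_width: 0.1
finger_force: 0.1
(np.float64(-2.10096370843387), np.float64(34.93545645756148), np.float64(106.80589764141553))
```

View pics/a1.png

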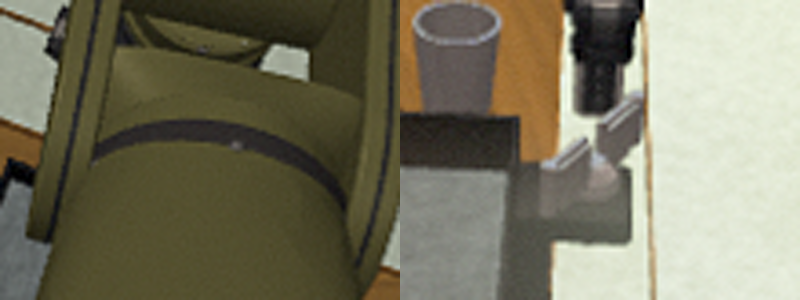

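The side view shows the wing pushed to the left rear, and the other wing now at the front right (tip at about (545,170) in the crop).

```bash
cat >> h.py <<'E'
def ang(s,p,q):
    P=[bp(s,(310+(x-400)/4,205+y*80/300),120)[:2] for x,y in(p,q)];d=P[0]-P[1]
    return np.arctan2(d@V,d@U),[((x-AX)@U,(x-AX)@V) for x in P]
E
python3 - <<'E'
from h import *
s=pickle.load(open("side.pkl","rb"))
print(ang(s,(545,168),(588,140)));print(ang(s,(545,168),(640,97)))
E
```

```text
(np.float64(-0.8994472893056837), [(np.float64(18.98137352151161), np.float64(-30.072091002029392)), (np.float64(1.4802971262960063), np.float64(-8.04298213997694))])
(np.float64(-0.9637718713410321), [(np.float64(18.98137352151161), np.float64(-30.072091002029392)), (np.float64(-20.944541271511834), np.float64(27.416711634017876))])
```

```bash

python3 -m crank '[{"ax":0,"ay":0,"az":0,"dx":0,"dy":-0.02,"dz":-0.2,"hand":-1},{"ax":0,"ay":0,"az":0,"dx":0,"dy":-0.02,"dz":-0.35,"hand":-1},{"ax":0,"ay":0,"az":0,"dx":-0.02,"dy":0,"dz":-0.35,"hand":-1},{"ax":0,"ay":0,"az":0,"dx":-0.05,"dy":0.4,"dz":-0.35,"hand":-1},{"ax":0,"ay":0,"az":0,"dx":-0.02,"dy":0.83,"dz":-0.35,"hand":-1},{"ax":0,"ay":0,"az":0,"dx":-0.02,"dy":0.83,"dz":-0.35,"hand":-1},{"ax":0,"ay":0,"az":0,"dx":-0.02,"dy":0.83,"dz":-0.35,"hand":-1},{"ax":0,"ay":0,"az":0,"dx":-0.02,"dy":0.83,"dz":-0.15,"hand":-1},{"ax":0,"ay":0,"az":0,"dx":-0.02,"dy":0.83,"dz":0,"hand":-1},{"ax":0,"ay":0,"az":0,"dx":-0.02,"dy":0.83,"dz":0,"hand":-1},{"ax":0,"ay":0,"az":0,"dx":-0.02,"dy":0.83,"dz":0,"hand":-1}]'
python3 - <<'E'
from h import *
from bench import *
o=get_obs();print(where(o))
E
```

```text
t: 6.12
eef_pos: [535.5, -128.6, 279.4]
tcp_rot: [-3.098, 0.522, 0.001]
ft_force: [0.5, -0.7, 0.2]
grip_width: -0.0
finger_force: 0.0
(np.float64(0.3192064066076387), np.float64(-47.84674109911577), np.float64(106.41464162008913))
```

```bash

python3 -m crank '[{"ax":0,"ay":0,"az":0,"dx":-0.08,"dy":-0.08,"dz":0,"hand":-1},{"ax":0,"ay":0,"az":0,"dx":-0.14,"dy":-0.1,"dz":0,"hand":-1},{"ax":0,"ay":0,"az":0,"dx":-0.2,"dy":-0.13,"dz":0,"hand":-1},{"ax":0,"ay":0,"az":0,"dx":-0.25,"dy":-0.17,"dz":0,"hand":-1},{"ax":0,"ay":0,"az":0,"dx":-0.29,"dy":-0.22,"dz":0,"hand":-1},{"ax":0,"ay":0,"az":0,"dx":-0.32,"dy":-0.28,"dz":0,"hand":-1},{"ax":0,"ay":0,"az":0,"dx":-0.34,"dy":-0.34,"dz":0,"hand":-1},{"ax":0,"ay":0,"az":0,"dx":-0.36,"dy":-0.4,"dz":0,"hand":-1},{"ax":0,"ay":0,"az":0,"dx":-0.38,"dy":-0.46,"dz":0,"hand":-1}]'
python3 -m crank '[{"ax":0,"ay":0,"az":0,"dx":0.03,"dy":-0.07,"dz":0,"hand":-1},{"ax":0,"ay":0,"az":0,"dx":0.05,"dy":-0.12,"dz":0,"hand":-1},{"ax":0,"ay":0,"az":0,"dx":0.09,"dy":-0.17,"dz":0,"hand":-1},{"ax":0,"ay":0,"az":0,"dx":0.13,"dy":-0.22,"dz":0,"hand":-1},{"ax":0,"ay":0,"az":0,"dx":0.18,"dy":-0.26,"dz":0,"hand":-1},{"ax":0,"ay":0,"az":0,"dx":0.23,"dy":-0.3,"dz":0,"hand":-1},{"ax":0,"ay":0,"az":0,"dx":0.27,"dy":-0.32,"dz":0,"hand":-1},{"ax":0,"ay":0,"az":0,"dx":0.31,"dy":-0.34,"dz":0,"hand":-1},{"ax":0,"ay":0,"az":0,"dx":0.36,"dy":-0.36,"dz":0,"hand":-1},{"ax":0,"ay":0,"az":0,"dx":0.41,"dy":-0.36,"dz":0,"hand":-1},{"ax":0,"ay":0,"az":0,"dx":0.41,"dy":-0.36,"dz":0,"hand":-1}]'
python3 - <<'E'
from h import *
from bench import *
o=get_obs();print(where(o))
g=grab_frame("side")["frame"][205:285,310:410]
cv2.imwrite("pics/a2.png",cv2.resize(g,(400,300),interpolation=2)[:,:,::-1])
E
```

```text
t: 7.25
eef_pos: [514.6, -72.5, 279.6]
tcp_rot: [3.098, -0.522, -0.001]
ft_force: [-0.4, -1.2, 1.0]
grip_width: 0.1
finger_force: 0.6
t: 8.62
eef_pos: [565.6, -52.5, 279.8]
tcp_rot: [-3.098, 0.523, -0.001]
ft_force: [-0.3, 0.1, -0.2]
grip_width: -0.1
finger_force: 0.3
(np.float64(-3.1603101175073203), np.float64(33.92559589667815), np.float64(106.84562373565672))
```

View pics/a2.png

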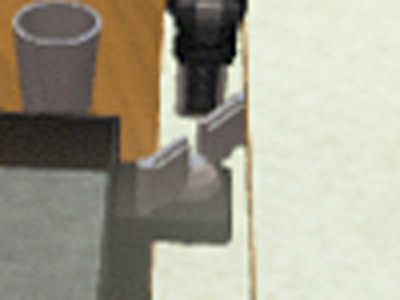

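The wings are again at about -0.9 (tip (142,165) in the crop), so the turn is about 5.35. I reposition for the last stroke.

```bash

python3 -m crank '[{"ax":0,"ay":0,"az":0,"dx":0,"dy":-0.02,"dz":-0.2,"hand":-1},{"ax":0,"ay":0,"az":0,"dx":0,"dy":-0.02,"dz":-0.35,"hand":-1},{"ax":0,"ay":0,"az":0,"dx":-0.02,"dy":0,"dz":-0.35,"hand":-1},{"ax":0,"ay":0,"az":0,"dx":-0.05,"dy":0.4,"dz":-0.35,"hand":-1},{"ax":0,"ay":0,"az":0,"dx":-0.03,"dy":0.82,"dz":-0.35,"hand":-1},{"ax":0,"ay":0,"az":0,"dx":-0.03,"dy":0.82,"dz":-0.35,"hand":-1},{"ax":0,"ay":0,"az":0,"dx":-0.03,"dy":0.82,"dz":-0.35,"hand":-1},{"ax":0,"ay":0,"az":0,"dx":-0.03,"dy":0.82,"dz":-0.15,"hand":-1},{"ax":0,"ay":0,"az":0,"dx":-0.03,"dy":0.82,"dz":0,"hand":-1},{"ax":0,"ay":0,"az":0,"dx":-0.03,"dy":0.82,"dz":0,"hand":-1},{"ax":0,"ay":0,"az":0,"dx":-0.03,"dy":0.82,"dz":0,"hand":-1}]'
python3 -m crank '[{"ax":0,"ay":0,"az":0,"dx":-0.08,"dy":-0.08,"dz":0,"hand":-1},{"ax":0,"ay":0,"az":0,"dx":-0.14,"dy":-0.1,"dz":0,"hand":-1},{"ax":0,"ay":0,"az":0,"dx":-0.2,"dy":-0.13,"dz":0,"hand":-1},{"ax":0,"ay":0,"az":0,"dx":-0.25,"dy":-0.17,"dz":0,"hand":-1},{"ax":0,"ay":0,"az":0,"dx":-0.29,"dy":-0.22,"dz":0,"hand":-1},{"ax":0,"ay":0,"az":0,"dx":-0.31,"dy":-0.25,"dz":0,"hand":-1},{"ax":0,"ay":0,"az":0,"dx":-0.33,"dy":-0.28,"dz":0,"hand":-1},{"ax":0,"ay":0,"az":0,"dx":-0.33,"dy":-0.28,"dz":0,"hand":-1}]'
python3 -m crank '[{"ax":0,"ay":0,"az":0,"dx":0,"dy":-0.01,"dz":0,"hand":-1},{"ax":0,"ay":0,"az":0,"dx":0,"dy":-0.02,"dz":0,"hand":-1},{"ax":0,"ay":0,"az":0,"dx":0,"dy":-0.03,"dz":0,"hand":-1},{"ax":0,"ay":0,"az":0,"dx":0,"dy":-0.03,"dz":0,"hand":-1}]'
python3 - <<'E'
from h import *
from bench import *
o=get_obs();print(where(o),o["ft_force"])
E
```

```text
t: 10.05
eef_pos: [535.5, -128.6, 279.4]
tcp_rot: [-3.098, 0.522, 0.001]
ft_force: [0.5, -0.9, 0.8]
grip_width: -0.3
finger_force: 0.0
t: 11.05
eef_pos: [513.4, -91.3, 279.6]
tcp_rot: [-3.098, 0.522, 0.001]
ft_force: [-0.6, -0.3, 1.3]
grip_width: -0.1
finger_force: 0.2
t: 11.55
eef_pos: [514.3, -88.7, 279.5]
tcp_rot: [-3.098, 0.523, 0.001]
ft_force: [-1.5, -1.7, 0.8]
grip_width: -0.1
finger_force: 0.8
(np.float64(33.44732041656301), np.float64(-17.11533956565158), np.float64(106.53298368578646)) [-1.54080791 -1.65239549  0.79803647]
```

```bash

python3 -m crank '[{"ax":0,"ay":0,"az":0,"dx":0,"dy":-0.01,"dz":0,"hand":-1},{"ax":0,"ay":0,"az":0,"dx":0,"dy":-0.02,"dz":0,"hand":-1},{"ax":0,"ay":0,"az":0,"dx":0,"dy":-0.02,"dz":0,"hand":-1}]'
python3 -m crank '[{"ax":0,"ay":0,"az":0,"dx":0,"dy":-0.01,"dz":0,"hand":-1},{"ax":0,"ay":0,"az":0,"dx":0,"dy":-0.02,"dz":0,"hand":-1},{"ax":0,"ay":0,"az":0,"dx":0,"dy":-0.02,"dz":0,"hand":-1}]'
python3 - <<'E'
from h import *
from bench import *
o=get_obs();print(where(o),o["ft_force"])
E
```

```text
t: 11.92
eef_pos: [514.9, -87.1, 279.6]
tcp_rot: [3.097, -0.522, -0.001]
ft_force: [-2.8, -4.4, 1.1]
grip_width: 0.3
finger_force: 2.2
t: 12.3
eef_pos: [515.3, -86.0, 279.6]
tcp_rot: [3.094, -0.521, -0.002]
ft_force: [-4.9, -8.4, 1.7]
grip_width: 0.0
finger_force: 4.9
(np.float64(33.38119665257725), np.float64(-14.251656780772562), np.float64(106.5905445847597)) [-4.85507831 -8.43764844  1.7270904 ]
```

```bash

python3 -m crank '[{"ax":0,"ay":0,"az":0,"dx":0,"dy":-0.01,"dz":0,"hand":-1},{"ax":0,"ay":0,"az":0,"dx":0,"dy":-0.02,"dz":0,"hand":-1},{"ax":0,"ay":0,"az":0,"dx":0,"dy":-0.02,"dz":0,"hand":-1},{"ax":0,"ay":0,"az":0,"dx":0,"dy":-0.02,"dz":0,"hand":-1}]'
python3 - <<'E'
from h import *
from bench import *
o=get_obs();print(where(o),o["ft_force"])
g=grab_frame("side")["frame"][205:285,310:410]
f=grab_frame("wrist")["frame"]
cv2.imwrite("pics/a3.png",np.hstack([cv2.resize(g,(400,300),interpolation=2),cv2.resize(f[20:320,120:520],(400,300))])[:,:,::-1])
E
```

```text
t: 12.8
eef_pos: [515.7, -85.1, 279.6]
tcp_rot: [3.091, -0.52, -0.004]
ft_force: [-7.0, -14.1, 2.4]
grip_width: -0.2
finger_force: 7.6
(np.float64(33.36127853604912), np.float64(-13.218130397195388), np.float64(106.57636526267368)) [ -7.02188646 -14.08279152   2.41446482]
```

View pics/a3.png

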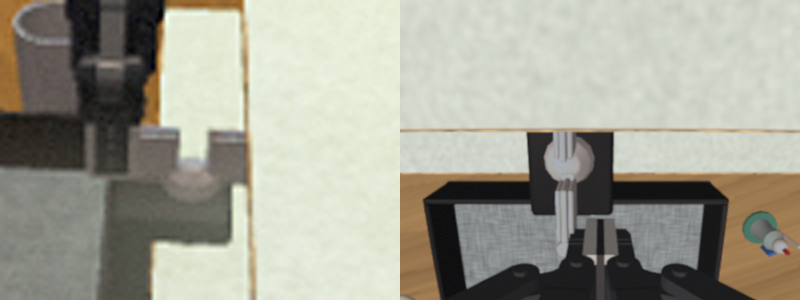

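The wings now stand square to the board with one pointing straight out over the tray, and the force rises (16 N) without motion, so it is on its stop. I back off and lift.

```bash

python3 -m crank '[{"ax":0,"ay":0,"az":0,"dx":0,"dy":0.1,"dz":0,"hand":-1},{"ax":0,"ay":0,"az":0,"dx":-0.05,"dy":0.2,"dz":0,"hand":-1},{"ax":0,"ay":0,"az":0,"dx":-0.1,"dy":0.2,"dz":-0.3,"hand":-1},{"ax":0,"ay":0,"az":0,"dx":-0.4,"dy":0.2,"dz":-0.7,"hand":-1},{"ax":0,"ay":0,"az":0,"dx":-0.6,"dy":0.2,"dz":-1,"hand":-1},{"ax":0,"ay":0,"az":0,"dx":-0.6,"dy":0.2,"dz":-1,"hand":-1},{"ax":0,"ay":0,"az":0,"dx":-0.6,"dy":0.2,"dz":-1,"hand":-1},{"ax":0,"ay":0,"az":0,"dx":-0.6,"dy":0.2,"dz":-1,"hand":-1}]'
python3 - <<'E'
from h import *
from bench import *
f=grab_frame("wrist")["frame"]
cv2.imwrite("pics/a4.png",f[:,:,::-1])
E
```

```text
t: 13.9
eef_pos: [453.2, -82.3, 377.9]
tcp_rot: [-3.097, 0.522, 0.004]
ft_force: [-0.0, -0.6, -1.0]
grip_width: -0.0
finger_force: 0.0
```

View pics/a4.png

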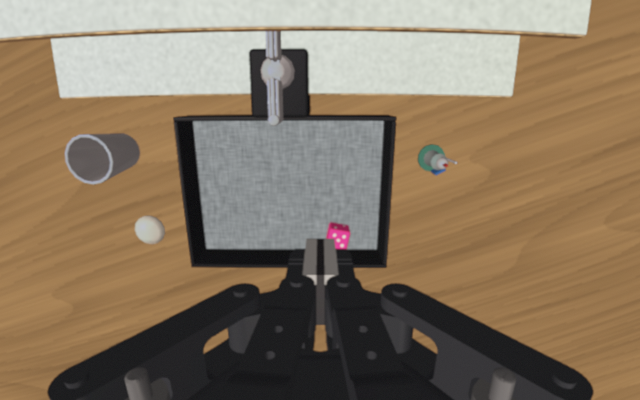

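The wing points straight out over the tray (tip at (276,120), hub at (277,71)), and the die, cup, pebble and knight are undisturbed.

```bash
python3 -c "
from bench import *
print(hand_in())"
```

```text
the job is handed in; nothing more can be done
None
```

I tightened the thumbscrew clockwise onto its stop in three fingertip strokes and handed the job in at about 14 s; the die, cup, knight and pebble look undisturbed in the last picture.

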